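Switch off the roller mill and hang its warning sign

ROBOT

A 6-joint arm with a two-finger parallel gripper is mounted at the origin on the work surface. World frame = base frame: x ahead of the robot, y to its left, z up, the work surface at z = 0. Lengths are in m, angles in degrees, forces in N, time in s.
With the tool pointing down it reaches from about 0.325 to 0.85 m from the base axis. Payload 15.5 kg.
Tool frame: the origin (TCP) lies at the very end of the fingers, on their centre line; the grasp point (between the pads) lies 19 mm behind it; z points along the fingers, y is the line along which they close (so a half turn about z gives the same grasp; the last joint's range is limited). The gripper opens to 91 mm and grips with 3 to 60 N. Pads are 32 mm wide; open, the fingers measure 118 mm over their backs; the gripper's body (76 mm by 178 mm) begins 60 mm behind the grasp point.
Start: joints at [59.845, 28.281, 77.091, -0, 74.628, -5.472], TCP at [0.261, 0.568, 0.214] pointing down, gripper open.
Joint ranges: [-166.48, 166.48], [-47.26, 123.95], [12.59, 153.08], [-70.14, 250.14], [6.76, 159.57], [-176.63, 176.63]. Speed limits (degrees/s): [108.29, 108.29, 147.25, 172.46, 172.46, 172.46].

INTERFACE

Orientations are given as [roll, pitch, yaw] about the fixed x, y, z axes, in that order (R = Rz(yaw) Ry(pitch) Rx(roll)).
In Python, from rig import ctrl gives the robot as it stands. The module is installed in compiled form; this text tells all that it offers.
- The arm moves only by the tool servo_tool, never from a script. Its argument "plan" is a list that holds one entry, the list of rows, each a list of 7 numbers: the turn, a rotation vector about the tool's x, y, z each as a share of 90 degrees, from -1 to 1, then the shift along the tool's x, y, z each as a share of 0.6 m, from -1 to 1, then the opening, from -1 (shut) to 1 (fully open). In form: [[[wx, wy, wz, x, y, z, fingers], ...]]. A call has 1 to 20 rows; each row is the pose to reach, as a shift and turn from the pose commanded when the call began, along the tool's axes at that moment; what a row does not reach only later rows make up. A row lasts 1/12 s, in which the tool goes at most 41.7 mm and 7.16 degrees, less where a joint would pass 70% of its speed; a pose out of reach is approached as far as the arm can. A call with a number of a shift or a turn outside -1 to 1 is refused whole. A call with a gripper value outside its range is refused whole. The fingers move at their own pace and stop on an object; "grip_force" is the grip in N (left out, the last holds). Time passes only in rows, so rows that repeat a pose let the fingers close. It gives the time, the measured TCP pose, the force, the opening and the grip force at its end, in the units of the state.
- ctrl.sense(): the state, without advancing time (a new reading comes with each control period).
- ctrl.get_image(name): name is "side" or "top"; returns the picture (400x640x3 uint8, blue, green, red); there is no depth.
- ctrl.calibration(name): a dict with "camera_matrix" (3x3 intrinsics, pixels), "position" and "orientation" of the camera in the world. Camera axes: x right, y down, z forward; pixel columns grow to the right and rows downward; lengths in m; the calibration is good to about 2 mm. A picture is of the moment at which its call begins. calibration takes no time and is no camera call.
- ctrl.sign_off(): hands the job in; it is judged then, once.
The state is a dict: "clock": time; "joints": joint angles; "qvel": joint speeds; "joint_torque": joint torques, N m; "eef_pos": TCP position; "orientation": TCP orientation; "wrist_force": force on the tool from outside, world axes, zero at the start; "wrist_torque": the same for the moment, N m; "gripper_width": finger opening in m; "finger_force": force on a finger pad.
Only numpy, scipy, OpenCV 4.12 (cv2) and the standard library are available. Lean on these libraries where they do the work, as an engineer would, in place of code of your own. Each camera call takes 0.05 s, during which the arm holds its last target. There are 200 camera calls.

TASK

The roller mill on the yellow switch box is due for cleaning: throw the lever on the yellow panel over from ON (green dot) to OFF (black dot), and after that hang the orange warning sign astride the bar above that same panel and let go of it. Leave the blue switch box running and do not shift or knock over the other things on the bench.

Things in the scene. Friction and masses are not known exactly. Their poses are not given: they have to be found in the camera images.
- box_yellow: grey wedge-shaped switch box with a yellow panel, 150 mm wide, 113 deep, fixed, facing sideways. Origin: on the bench under the panel's middle; x to its back, y to the left seen from its front, z up. The panel rises at 38 degrees towards the back (normal leans 38 degrees from vertical to -x): 89 mm high at the origin, 43 at the front edge (x -62), 126 at the back edge (x +50).
- box_blue: grey wedge-shaped switch box with a blue panel, 150 mm wide, 113 deep, fixed, facing sideways. Origin: on the bench under the panel's middle; x to its back, y to the left seen from its front, z up. The panel rises at 38 degrees towards the back (normal leans 38 degrees from vertical to -x): 89 mm high at the origin, 43 at the front edge (x -62), 126 at the back edge (x +50).
- box_yellow_rail (a point): middle of the yellow box's hanging bar (axis): horizontal steel bar, 12 mm thick, along the box's y, 164 mm free between its two leaning posts; 218 mm above the bench, 51 mm behind the box's origin
- box_yellow_pivot (a point): pivot of the yellow lever, in the plane of the panel, 35 mm down the slope from the panel's middle, on the box's centre line
- lever_yellow (a joint): yellow box's lever, rad: 0 = ON (green dot), leaning 0.6 rad to the left of the panel's up-slope line; 1.2 = OFF (black dot), 0.6 rad to the right of it. It turns about the panel's normal. A spring drives it over centre (0.6) to the nearer end stop and holds it there; about 4 N sideways on the grip moves it. Starts ON
- lever_blue (a joint): blue box's lever, rad: 0 = ON (green dot), leaning 0.6 rad to the left of the panel's up-slope line; 1.2 = OFF (black dot), 0.6 rad to the right of it. It turns about the panel's normal. A spring drives it over centre (0.6) to the nearer end stop and holds it there; about 4 N sideways on the grip moves it. Starts ON
- lever_yellow_grip (a point): middle of the yellow lever's red grip, 72 mm from the pivot, 22 mm out from the panel. Grip 46 mm along the lever, 18 mm wide, 8 to 36 mm out from the panel. The bar overhead leaves little room for an upright gripper: come in square to the sloping panel
- sign: orange sign, a rigid sheet bent to a saddle (inverted flat-topped V), standing on its two feet; 0.1 to 0.17 kg, 110 mm wide (y), 97 tall with the black fin on top. Legs 4 mm thick, splayed 17 degrees each, 14 mm apart inside at the fold, 54 at the feet. Origin: centre of its underside; z up, x across the fold. Same either way round
- sign_fold (a point): middle of the underside of the sign's fold, 65 mm above its feet: this sits on the bar when the sign hangs
- sign_fin (a point): middle of the sign's black grip fin, 18 mm above the underside of the fold; the fin is 12 mm thick (x), 60 mm long (y), 28 mm tall
- mortar: dark grey mortar, 90 mm across, 42 mm tall; origin under its centre
- bottle_blue: small amber bottle with blue cap, 40 mm across, 65 mm tall; origin under its centre
- bottle_red: small amber bottle with red cap, 40 mm across, 65 mm tall; origin under its centre
- jar: white jar with blue cap, 76 mm across, 130 mm tall; origin under its centre
- mill_jar: steel milling jar, 70 mm across, 75 mm tall; origin under its centre
- spatula: long spoon, 170 mm, lying on the bench along its x; origin under its middle
- bottle_amber: amber bottle with black cap, 60 mm across, 110 mm tall; origin under its centre
Things that resemble listed ones, but are neither listed nor needed, are in the scene too. There is more than one size of the sign; the one meant has the size given above.

How it is judged:
By the outcome, as a careful person would: the job done as asked, in the order asked, and still so for the second after the job is handed in, with the robot touching nothing.
It also fails if it takes over 64 s, if anything falls off the work surface, if the arm or the gripper's body presses on something with over 40 N, if the wrist force passes 120 N, or if a joint passes its speed limit or range.

## Working session

There is one attempt and no reset: what is moved stays moved. The work goes in short steps, Python scripts to look and compute and a tool call to move; the robot and the scene stay as the last step left them, time stands still between calls to the robot, and variables do not carry over. Pictures are saved under pics/ and viewed, at most 13 in all, crops included, and the job is handed in when it is done.

Besides the shell and the picture viewer there is one more tool, called after "Call:" as name(argument=value, ...) on one line, values as JSON. servo_tool: Moves the arm, as the interface text tells. Shift numbers are shares of 0.6 m and turn numbers shares of 90 degrees, none past 1 either way. Its arguments: {"type":"object","properties":{"plan":{"type":"array"},"grip_force":{"type":"number"}},"required":["plan"]}

```bash
mkdir -p pics; python3 - <<'E'
from rig import ctrl
import cv2
for n in("side","top"):
    cv2.imwrite(f"pics/{n}0.png",ctrl.get_image(n)); c=ctrl.calibration(n); print(n,c)
s=ctrl.sense(); print(s)
E
```

```text
side {'camera_matrix': array([[513.98683713,   0.        , 320.49168166],
       [  0.        , 513.98683713, 188.35584563],
       [  0.        ,   0.        ,   1.        ]]), 'position': array([ 0.37475386, -1.22630667,  0.85729144]), 'orientation': array([-119.23261836,    0.34729264,   -5.58904552])}
top {'camera_matrix': array([[448.806349  ,   0.        , 320.41552183],
       [  0.        , 448.806349  , 197.03335389],
       [  0.        ,   0.        ,   1.        ]]), 'position': array([0.41052033, 0.01696626, 1.36208543]), 'orientation': array([-177.07805611,    0.46569419,  -91.60054291])}
{'clock': 0.1, 'joints': array([ 5.98459976e+01,  2.83106641e+01,  7.71225394e+01, -1.74675569e-03,
        7.46274256e+01, -5.46970564e+00]), 'qvel': array([ 0.1022785 , -0.16233496, -0.10697589, -0.03557523,  0.05018376,
        0.00307588]), 'joint_torque': array([ 3.17816121e-03, -8.80240059e+01, -3.82545447e+01,  7.07527692e-02,
        4.81043116e-02,  7.74530963e-05]), 'eef_pos': array([0.26083275, 0.56761167, 0.21341121]), 'orientation': array([-1.79939486e+02, -4.10303779e-03,  1.55316165e+02]), 'wrist_force': array([ 0.45415098, -0.29611831,  0.26120235]), 'wrist_torque': array([0.03893898, 0.01600781, 0.00984858]), 'finger_force': 0.0, 'gripper_width': 0.09080052245045425}
```

View pics/side0.png

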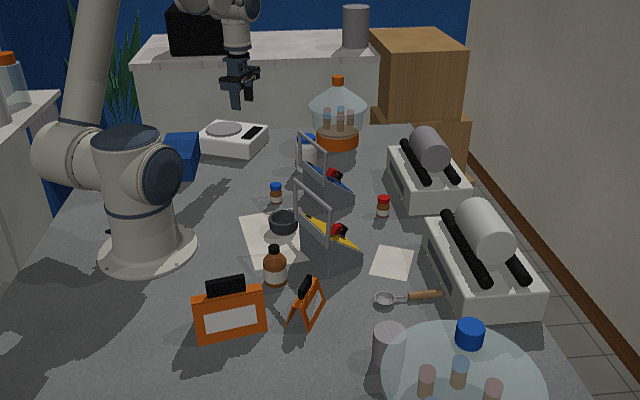

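View pics/top0.png

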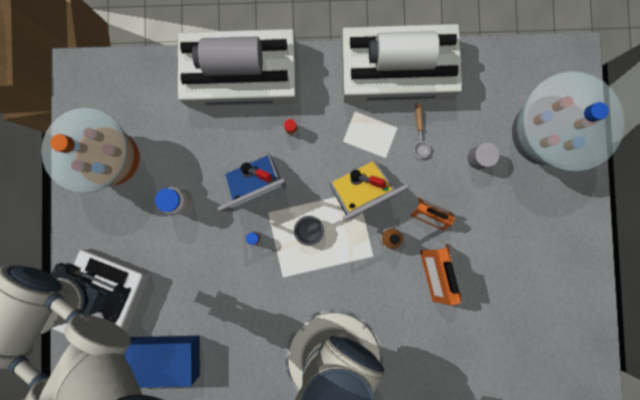

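Side view: yellow box at (335,235) and blue box at (325,190). The sign candidates are A, side (307,302) / top (433,213), and B, side (230,312) / top (440,275). I'll crop both closely to measure them.

```bash
python3 - <<'E'
import cv2
a=cv2.imread("pics/top0.png")[150:310,320:480]; b=cv2.imread("pics/side0.png")[170:350,180:380]
cv2.imwrite("pics/topc.png",cv2.resize(a,(600,600)[:2],interpolation=cv2.INTER_CUBIC))  # 3.75x
cv2.imwrite("pics/sidec.png",cv2.resize(b,(660,594),interpolation=cv2.INTER_CUBIC)) # 3.3x
E
```

```text
(no output)
```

View pics/topc.png

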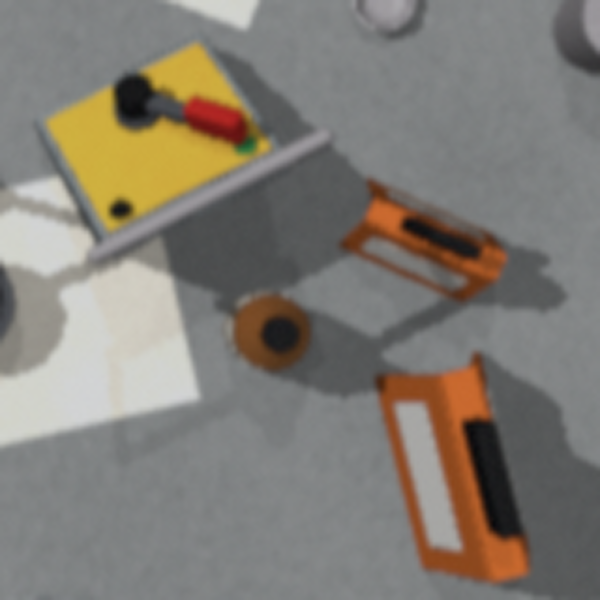

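View pics/sidec.png

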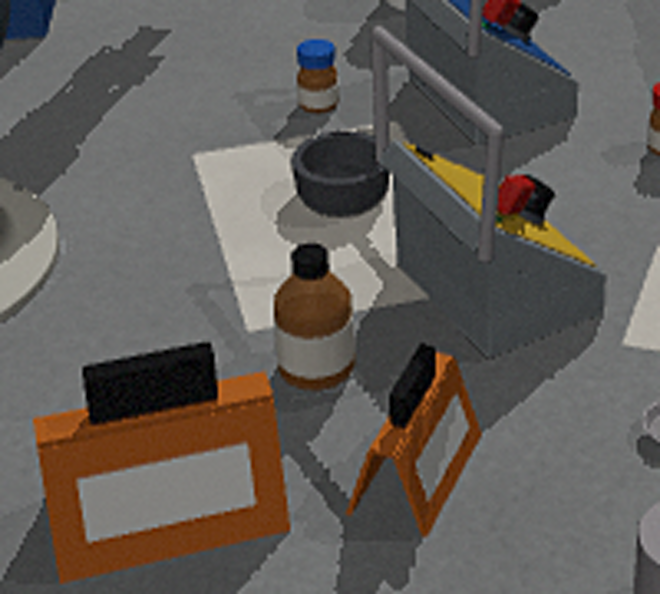

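Fin A is about 20 px long in the top view (≈57 mm) and its fold ≈108 mm, which matches the 60 and 110 mm listed. Fin B is ≈90 mm long. So the sign to use is A, top (433,213) / side (307,302). I'll fit the poses using both views.

```bash
cat > h.py <<'E'
import numpy as np
from rig import ctrl
from scipy.spatial.transform import Rotation as R
from scipy.optimize import least_squares
def rot(o): return R.from_euler('xyz',o,degrees=True)
C={n:ctrl.calibration(n) for n in("side","top")}
def proj(n,P):
    c=C[n]; q=rot(c["orientation"]).inv().apply(np.atleast_2d(P)-c["position"])@c["camera_matrix"].T
    return q[:,:2]/q[:,2:]
def pose(p): return lambda L: R.from_euler('z',p[2]).apply(np.array(L)/1000)+[p[0],p[1],0]
def T(u,v): return u/3.75+320,v/3.75+150
def S(u,v): return u/3.3+180,v/3.3+170
def fit(obs,p0):
    f=lambda p: np.concatenate([(proj(n,pose(p)(l))[0]-px) for n,l,px in obs])
    r=least_squares(lambda p:f(p),p0,loss='soft_l1'); return r.x,f(r.x).reshape(-1,2)
a,b=np.sin(np.radians(38)),np.cos(np.radians(38))
up=np.array([b,0,a]); nrm=np.array([-a,0,b]); left=np.array([0,1,0])
piv=np.array([0,0,89])-35*up
def grip(q,r=72,h=22): return piv+r*(np.cos(.6-q)*up+np.sin(.6-q)*left)+h*nrm
E
python3 - <<'E'
from h import *
np.set_printoptions(suppress=True,precision=4)
box=[("top",[-62,-75,43],T(40,122)),("top",[-62,75,43],T(198,40)),("top",[50,75,126],T(270,148)),("top",[50,-75,126],T(108,228)),
("top",[51,-82,218],T(100,250)),("top",[51,82,218],T(319,138)),("side",[51,-88,218],S(380,33)),("side",[51,88,218],S(495,130)),
("top",grip(0),T(217,120)),("side",grip(0),S(517,195))]
p,e=fit(box,[.45,-.05,np.radians(213)]);print("box",p,np.degrees(p[2]));print(e)
sg=[("top",[0,-30,97],T(408,223)),("top",[0,30,97],T(476,249)),
("side",[0,30,97],S(395,412-25)),("side",[0,-30,97],S(430,348)),
("side",[31,55,0],S(425,533)),("side",[31,-55,0],S(482,433)),("side",[-31,55,0],S(350,515)),
("top",[-31,-55,0],T(343,245)),("top",[-31,55,0],T(465,300))]
y=np.radians(250)
best=min((fit(sg,[.38,-.27,k*np.pi/4]) for k in range(8)),key=lambda t:np.abs(t[1]).sum())
q,e=best;print("sign",q,np.degrees(q[2]));print(e)
W=pose(p)
print("bar",W([51,0,218]),"grip0",W(grip(0)),"grip1",W(grip(1.2)),"normal",R.from_euler('z',p[2]).apply(nrm))
for n in C: print(n,proj(n,W([51,0,218])),proj(n,pose(q)([0,0,83])))
E
```

```text
box [ 0.5007 -0.0945  3.5947] 205.95851378499265
[[-1.9554 -1.1612]
 [ 0.922  -2.7525]
 [ 4.0838  0.0858]
 [-0.9041  3.9525]
 [ 0.8934 -0.7097]
 [-0.5968 -0.6066]
 [-1.5311  0.1892]
 [-0.388   0.6427]
 [-0.537  -0.7464]
 [-2.1533 -0.1237]]
sign [ 0.4238 -0.3014  2.6289] 150.62355915045745
[[ -1.1982  -2.3904]
 [ -0.2805   0.6218]
 [ -0.9012   1.3381]
 [ -0.3027  -2.3438]
 [-25.6005  -7.4067]
 [-22.5185  -6.2139]
 [ 21.3199   5.8235]
 [  6.08   -20.2183]
 [  5.9446 -17.9886]]
bar [ 0.4549 -0.1168  0.218 ] grip0 [ 0.5134 -0.1336  0.1214] grip1 [ 0.4778 -0.0604  0.1214] normal [0.5535 0.2695 0.788 ]
side [[310.6961 194.3499]] [[304.6406 285.467 ]]
top [[376.0484 201.0577]] [[435.8815 212.1319]]
```

```bash
python3 - <<'E'
from h import *
np.set_printoptions(suppress=True,precision=4)
sg=[("top",[0,-30,97],T(408,223)),("top",[0,30,97],T(476,249)),
("side",[0,30,97],S(395,387)),("side",[0,-30,97],S(430,348)),
("side",[-31,55,0],S(425,533)),("side",[-31,-55,0],S(482,433)),("side",[31,55,0],S(350,515)),
("top",[31,-55,0],T(343,245)),("top",[31,55,0],T(465,300))]
q,e=fit(sg,[.42,-.3,2.63]);print("sign",q,np.degrees(q[2]));print(e)
s=ctrl.sense();Rt=rot(s["orientation"]);print(Rt.as_matrix())
for nm,px in (("bottle",[392,240]),("jar",[487,155]),("signB",[440,275])):
    c=C["top"];d=rot(c["orientation"]).apply(np.linalg.inv(c["camera_matrix"])@[*px,1]);h=.08
    print(nm,c["position"]+d*(h-c["position"][2])/d[2])
E
```

```text
sign [ 0.4237 -0.3046  2.7024] 154.83434556254312
[[-0.4056 -1.6842]
 [ 1.1759 -0.0857]
 [ 0.0454  2.4985]
 [-1.1037 -1.7082]
 [ 0.6847  1.1722]
 [-0.7568  0.3887]
 [-1.703   0.1447]
 [-2.1175 -0.5988]
 [-1.0777 -0.702 ]]
[[-0.9086  0.4176 -0.0005]
 [ 0.4176  0.9086 -0.0009]
 [ 0.0001 -0.0011 -1.    ]]
bottle [ 0.3482 -0.1745  0.08  ]
jar [ 0.5833 -0.455   0.08  ]
signB [ 0.2458 -0.3065  0.08  ]
```

```bash
cat >> h.py <<'E'
BOX=[.5007,-.0945,3.5947]; W=pose(BOX); RB=R.from_euler('z',BOX[2])
def panel(u,y,o): return W(np.array([0,0,89])+u*up+y*left+o*nrm)
RL=R.from_matrix(np.column_stack([RB.apply(up),RB.apply(-left),RB.apply(-nrm)]))
def row(pos,Rm,s=None):
    s=s or ctrl.sense(); R0=rot(s["orientation"])
    return np.round(np.r_[(R0.inv()*Rm).as_rotvec(degrees=True)/90,R0.inv().apply(np.array(pos)-s["eef_pos"])/.6],3).tolist()
E
python3 - <<'E'
from h import *
R0=rot(ctrl.sense()["orientation"])
print(row([.35,.35,.42],R0)); P=panel(28,84,120);print(P)
s=ctrl.sense(); s["eef_pos"]=np.array([.35,.35,.42]); print(row(P,RL,s), row(P+[0,0,.1],RL,s))
E
```

```text
[0.0, 0.0, 0.0, -0.286, -0.268, -0.344]
[ 0.58405844 -0.14734102  0.20079981]
[0.186, 0.394, -0.542, -0.701, -0.59, 0.366] [0.186, 0.394, -0.542, -0.701, -0.59, 0.199]
```

Call:
servo_tool(plan=[[[0, 0, 0, -0.286, -0.268, -0.344, -1], [0, 0, 0, -0.286, -0.268, -0.344, -1], [0, 0, 0, -0.286, -0.268, -0.344, -1], [0, 0, 0, -0.286, -0.268, -0.344, -1], [0, 0, 0, -0.286, -0.268, -0.344, -1], [0, 0, 0, -0.286, -0.268, -0.344, -1], [0, 0, 0, -0.286, -0.268, -0.344, -1], [0.186, 0.394, -0.542, -0.987, -0.858, -0.145, -1], [0.186, 0.394, -0.542, -0.987, -0.858, -0.145, -1], [0.186, 0.394, -0.542, -0.987, -0.858, -0.145, -1], [0.186, 0.394, -0.542, -0.987, -0.858, -0.145, -1], [0.186, 0.394, -0.542, -0.987, -0.858, -0.145, -1], [0.186, 0.394, -0.542, -0.987, -0.858, -0.145, -1], [0.186, 0.394, -0.542, -0.987, -0.858, -0.145, -1], [0.186, 0.394, -0.542, -0.987, -0.858, -0.145, -1], [0.186, 0.394, -0.542, -0.987, -0.858, -0.145, -1], [0.186, 0.394, -0.542, -0.987, -0.858, -0.145, -1], [0.186, 0.394, -0.542, -0.987, -0.858, -0.145, -1], [0.186, 0.394, -0.542, -0.987, -0.858, -0.145, -1], [0.186, 0.394, -0.542, -0.987, -0.858, -0.145, -1]]])

```text
clock: 1.77
eef_pos: [0.5653, -0.1079, 0.3085]
orientation: [179.9, -38.0, -153.9]
wrist_force: [1.4, 0.4, -0.8]
gripper_width: 0.0007
finger_force: 0.0
```

```bash
python3 - <<'E'
from h import *
s=ctrl.sense();print(s["clock"],s["eef_pos"],s["orientation"],s["joints"],RL.as_euler('xyz',True))
print(row(panel(28,84,120)+[0,0,.1],RL),row(panel(28,84,120),RL),row(panel(28,84,14),RL))
E
```

```text
1.7667 [ 0.56530396 -0.10785156  0.30854491] [ 179.89714586  -38.03753546 -153.92269809] [  -5.46393154   39.37607037   52.68098686  -21.70369661  119.8330366
 -126.98519709] [-180.          -38.         -154.03886138]
[0.0, -0.0, 0.001, -0.007, -0.073, 0.011] [0.0, -0.0, 0.001, -0.11, -0.073, 0.142] [0.0, -0.0, 0.001, -0.11, -0.073, 0.318]
```

Call:
servo_tool(plan=[[[0, 0, 0, -0.11, -0.073, 0.142, -1], [0, 0, 0, -0.11, -0.073, 0.142, -1], [0, 0, 0, -0.11, -0.073, 0.142, -1], [0, 0, 0, -0.11, -0.073, 0.24, -1], [0, 0, 0, -0.11, -0.073, 0.24, -1], [0, 0, 0, -0.11, -0.073, 0.24, -1], [0, 0, 0, -0.11, -0.073, 0.24, -1]]])

```text
clock: 2.35
eef_pos: [0.5507, -0.1614, 0.155]
orientation: [179.9, -38.1, -153.9]
wrist_force: [-0.2, 0.2, 1.0]
gripper_width: 0.0002
finger_force: 0.0
```

```bash
python3 - <<'E'
from h import *
import cv2
s=ctrl.sense();print(s["clock"],s["eef_pos"],s["wrist_force"])
print(row(panel(28,84,14),RL),row(panel(28,-6,14),RL))
for n in C: print(n,proj(n,s["eef_pos"]))
a=ctrl.get_image("top")[110:260,290:490];b=ctrl.get_image("side")[150:300,250:450]
cv2.imwrite("pics/m1.png",cv2.resize(np.hstack([a,b]),(800,300),interpolation=cv2.INTER_CUBIC))
E
```

```text
2.35 [ 0.55069273 -0.16136334  0.15502582] [-0.16039703  0.17703172  0.95703623]
[0.001, -0.001, 0.001, -0.001, -0.003, 0.079] [0.001, -0.001, 0.001, -0.001, 0.147, 0.08]
side [[350.80384294 223.00854609]]
top [[388.63861353 166.11569439]]
```

View pics/m1.png

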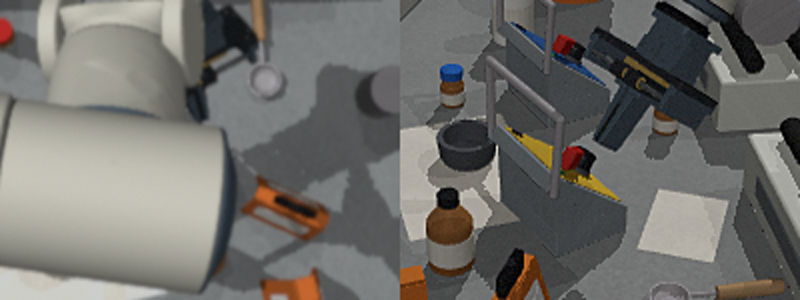

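The fingertip is at side pixel (352,224), as predicted, and to the left of the red grip at (336,230). Next I go in beside the grip, sweep it over, and back out along the normal.

Call:
servo_tool(plan=[[[0, 0, 0, 0, -0.003, 0.04, -1], [0, 0, 0, 0, -0.003, 0.079, -1], [0, 0, 0, 0, -0.003, 0.079, -1], [0, 0, 0, 0, 0.02, 0.079, -1], [0, 0, 0, 0, 0.04, 0.079, -1], [0, 0, 0, 0, 0.06, 0.079, -1], [0, 0, 0, 0, 0.08, 0.079, -1], [0, 0, 0, 0, 0.1, 0.079, -1], [0, 0, 0, 0, 0.12, 0.079, -1], [0, 0, 0, 0, 0.14, 0.079, -1], [0, 0, 0, 0, 0.155, 0.079, -1], [0, 0, 0, 0, 0.155, 0.079, -1], [0, 0, 0, 0, 0.155, 0.079, -1], [0, 0, 0, 0, 0.145, 0.03, -1], [0, 0, 0, 0, 0.14, -0.03, -1], [0, 0, 0, 0, 0.14, -0.1, -1], [0, 0, 0, 0, 0.14, -0.16, -1], [0, 0, 0, 0, 0.14, -0.22, -1], [0, 0, 0, 0, 0.14, -0.25, -1]]])

```text
clock: 4.03
eef_pos: [0.5992, -0.0438, 0.2766]
orientation: [-180.0, -37.8, -154.0]
wrist_force: [0.9, -0.6, 0.1]
gripper_width: 0.0005
finger_force: 0.0
```

```bash
python3 - <<'E'
from h import *
import cv2
s=ctrl.sense();print(s["clock"],s["eef_pos"],s["joints"])
b=ctrl.get_image("side")[150:350,220:450]
cv2.imwrite("pics/m2.png",cv2.resize(b,(690,600),interpolation=cv2.INTER_CUBIC))
# sign grasp: tool down, tool y across fin (sign x axis), TCP at fin mid + 12mm deeper
SG=[.4237,-.3046,2.7024]
xs=np.array([np.cos(SG[2]),np.sin(SG[2]),0]); 
for sg in(1,-1):
    y=xs*sg; z=np.array([0,0,-1.]); Rm=R.from_matrix(np.column_stack([np.cross(y,z),y,z]))
    yaw=Rm.as_euler('xyz',True); c=np.array([SG[0],SG[1],0])
    print(yaw,row(c+[0,0,.25],Rm),row(c+[0,0,.077],Rm))
E
```

```text
4.0333 [ 0.59917421 -0.04378831  0.27661312] [  -0.6136541    43.77188022   48.36447248  -18.74215378  121.15696308
 -121.5872975 ]
[-180.            0.         -115.16388544] [0.141, -0.402, -0.415, 0.332, -0.262, 0.315] [0.141, -0.402, -0.415, 0.156, -0.261, 0.543]
[180.           0.          64.83611456] [-0.511, -0.179, 1.498, 0.332, -0.262, 0.315] [-0.511, -0.179, 1.498, 0.156, -0.261, 0.543]
```

View pics/m2.png

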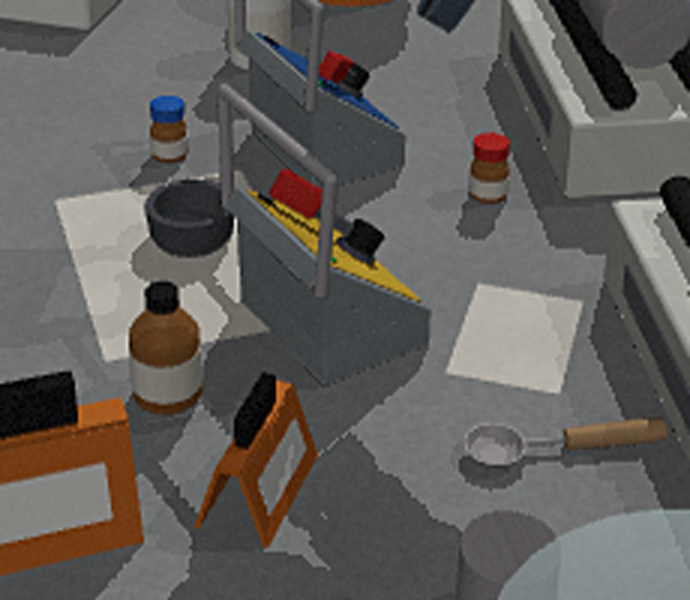

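The lever now rests at the OFF end: grip at side (318,213), near the black dot. The blue box is untouched. Next I turn towards the sign.

```bash
cat >> h.py <<'E'
def down(yaw): return R.from_euler('xyz',[180,0,yaw],degrees=True)
E
python3 - <<'E'
from h import *
s=ctrl.sense();R0=rot(s["orientation"]);d=(R0.inv()*down(64.8)).as_rotvec()
Rh=R0*R.from_rotvec(d/2)
print(row([.53,-.2,.36],Rh))
s2=dict(s);s2["orientation"]=Rh.as_euler('xyz',True);s2["eef_pos"]=np.array([.53,-.2,.36])
print(row([.4237,-.3046,.22],down(64.8),s2))
E
```

```text
[-0.256, -0.089, 0.749, 0.258, -0.183, 0.026]
[-0.256, -0.089, 0.749, -0.088, -0.187, 0.271]
```

Call:
servo_tool(plan=[[[-0.256, -0.089, 0.749, 0.258, -0.183, 0.026, 0], [-0.256, -0.089, 0.749, 0.258, -0.183, 0.026, 0], [-0.256, -0.089, 0.749, 0.258, -0.183, 0.026, 0], [-0.256, -0.089, 0.749, 0.258, -0.183, 0.026, 0], [-0.256, -0.089, 0.749, 0.258, -0.183, 0.026, 0], [-0.256, -0.089, 0.749, 0.258, -0.183, 0.026, 0], [-0.256, -0.089, 0.749, 0.258, -0.183, 0.026, 0], [-0.256, -0.089, 0.749, 0.258, -0.183, 0.026, 0], [-0.256, -0.089, 0.749, 0.258, -0.183, 0.026, 0], [-0.256, -0.089, 0.749, 0.258, -0.183, 0.026, 0], [-0.256, -0.089, 0.749, 0.258, -0.183, 0.026, 0], [-0.256, -0.089, 0.749, 0.258, -0.183, 0.026, 0], [-0.256, -0.089, 0.749, 0.258, -0.183, 0.026, 0], [-0.256, -0.089, 0.749, 0.258, -0.183, 0.026, 0]]])

```text
clock: 5.25
eef_pos: [0.5272, -0.2014, 0.356]
orientation: [-165.5, -18.6, 130.9]
wrist_force: [0.4, 0.6, -0.1]
gripper_width: 0.0452
finger_force: 0.0
```

```bash
python3 - <<'E'
from h import *
s=ctrl.sense();print(s["eef_pos"],s["joints"])
print(row([.4237,-.3046,.22],down(64.8)))
E
```

```text
[ 0.52721466 -0.2014122   0.35597305] [-23.63109419  31.04425631  54.59598673  -5.99371276 117.06937194
 -68.61470966]
[-0.261, -0.091, 0.75, -0.088, -0.183, 0.263]
```

Call:
servo_tool(plan=[[[-0.261, -0.091, 0.75, -0.088, -0.183, 0.263, 0], [-0.261, -0.091, 0.75, -0.088, -0.183, 0.263, 0], [-0.261, -0.091, 0.75, -0.088, -0.183, 0.263, 0], [-0.261, -0.091, 0.75, -0.088, -0.183, 0.263, 0], [-0.261, -0.091, 0.75, -0.088, -0.183, 0.263, 0], [-0.261, -0.091, 0.75, -0.088, -0.183, 0.263, 0], [-0.261, -0.091, 0.75, -0.088, -0.183, 0.263, 0], [-0.261, -0.091, 0.75, -0.088, -0.183, 0.263, 0], [-0.261, -0.091, 0.75, -0.088, -0.183, 0.263, 0], [-0.261, -0.091, 0.75, -0.088, -0.183, 0.263, 0], [-0.261, -0.091, 0.75, -0.088, -0.183, 0.263, 0], [-0.261, -0.091, 0.75, -0.088, -0.183, 0.263, 0], [-0.261, -0.091, 0.75, -0.088, -0.183, 0.263, 0], [-0.261, -0.091, 0.75, -0.088, -0.183, 0.263, 0]]])

```text
clock: 6.42
eef_pos: [0.4238, -0.3048, 0.2206]
orientation: [179.9, 0.0, 64.8]
wrist_force: [0.5, -0.1, -0.8]
gripper_width: 0.0458
finger_force: 0.0
```

```bash
python3 - <<'E'
from h import *
s=ctrl.sense();print(s["eef_pos"],s["orientation"],s["joints"])
print(row([.4237,-.3046,.125],down(64.8)),row([.4237,-.3046,.074],down(64.8)))
E
```

```text
[ 0.42383788 -0.30482654  0.22055238] [1.79942114e+02 2.95013976e-02 6.48449157e+01] [-4.22715329e+01  1.95785742e+01  9.10342442e+01 -1.19263173e-02
  6.93231774e+01 -1.71122586e+01]
[0.001, 0.0, 0.0, 0.0, -0.001, 0.159] [0.001, 0.0, 0.0, 0.0, -0.001, 0.244]
```

Call:
servo_tool(plan=[[[0, 0, 0, 0, 0, 0.06, 0], [0, 0, 0, 0, 0, 0.12, 0], [0, 0, 0, 0, 0, 0.17, 0], [0, 0, 0, 0, 0, 0.21, 0], [0, 0, 0, 0, 0, 0.244, 0], [0, 0, 0, 0, 0, 0.244, 0], [0, 0, 0, 0, 0, 0.244, 0]]])

```text
clock: 7.0
eef_pos: [0.4235, -0.3047, 0.0738]
orientation: [-180.0, 0.0, 64.7]
wrist_force: [-0.2, -0.5, 1.6]
gripper_width: 0.0454
finger_force: 0.0
```

```bash
python3 - <<'E'
from h import *
import cv2
s=ctrl.sense();print(s["clock"],s["eef_pos"],s["wrist_force"])
a=ctrl.get_image("side")[210:350,220:400]
cv2.imwrite("pics/m3.png",cv2.resize(a,(720,560),interpolation=cv2.INTER_CUBIC))
E
```

```text
7.0 [ 0.42352897 -0.3047235   0.07375805] [-0.17241682 -0.47030028  1.64518855]
```

View pics/m3.png

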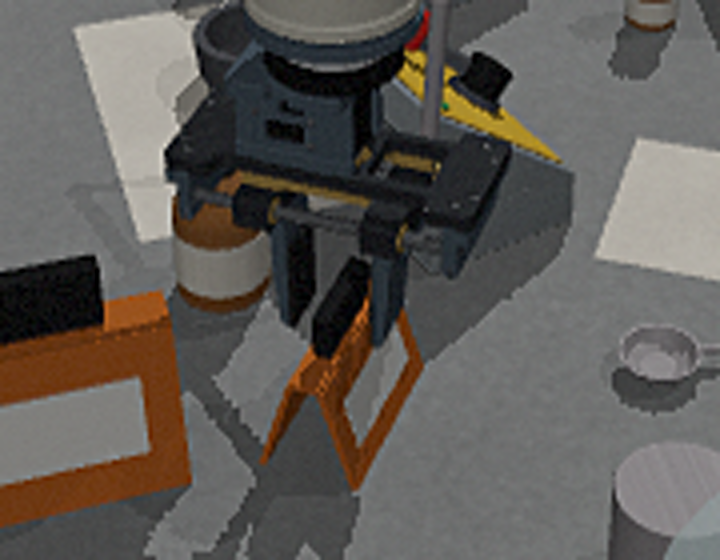

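The fin (side (305,287)) sits between the fingers (294,286 and 317,286), aligned with the pads. Closing, then lifting.

Call:
servo_tool(plan=[[[0, 0, 0, 0, 0, 0, -0.5], [0, 0, 0, 0, 0, 0, -0.8], [0, 0, 0, 0, 0, 0, -1], [0, 0, 0, 0, 0, 0, -1], [0, 0, 0, 0, 0, 0, -1], [0, 0, 0, 0, 0, 0, -1], [0, 0, 0, 0, 0, 0, -1], [0, 0, 0, 0, 0, 0, -1], [0, 0, 0, 0, 0, -0.05, -1], [0, 0, 0, 0, 0, -0.1, -1], [0, 0, 0, 0, 0, -0.15, -1], [0, 0, 0, 0, 0, -0.2, -1], [0, 0, 0, 0, 0, -0.25, -1], [0, 0, 0, 0, 0, -0.3, -1], [0, 0, 0, 0, 0, -0.35, -1], [0, 0, 0, 0, 0, -0.4, -1], [0, 0, 0, 0, 0, -0.42, -1], [0, 0, 0, 0, 0, -0.42, -1], [0, 0, 0, 0, 0, -0.42, -1]]], grip_force=30)

```text
clock: 8.63
eef_pos: [0.4232, -0.3045, 0.3261]
orientation: [179.9, 0.0, 64.6]
wrist_force: [-0.8, -0.4, -1.3]
gripper_width: 0.0119
finger_force: 30.0
```

```bash
python3 - <<'E'
from h import *
import cv2
s=ctrl.sense();print(s["clock"],s["eef_pos"],s["wrist_force"])
a=ctrl.get_image("side");cv2.imwrite("pics/s4.png",a); b=ctrl.get_image("top");cv2.imwrite("pics/t4.png",b)
u=proj("side",s["eef_pos"])[0].astype(int);print(u)
cv2.imwrite("pics/m4.png",cv2.resize(a[u[1]-80:u[1]+60,u[0]-80:u[0]+100],(720,560),interpolation=cv2.INTER_CUBIC))
yaw=np.degrees(BOX[2])-90  # tool y along box x (mod 180)
bar=W([51,0,218]); print("yaw",yaw,bar)
for z in(.33,.229): print(row([bar[0],bar[1],z],down(yaw)))
E
```

```text
8.6333 [ 0.42318617 -0.30447543  0.32612201] [-0.77244937 -0.40194632 -1.31698974]
[301 194]
yaw 115.96113861567702 [ 0.45484635 -0.11682583  0.218     ]
[-0.0, -0.0, -0.571, 0.305, -0.085, -0.009]
[-0.0, -0.0, -0.571, 0.305, -0.085, 0.16]
```

View pics/m4.png

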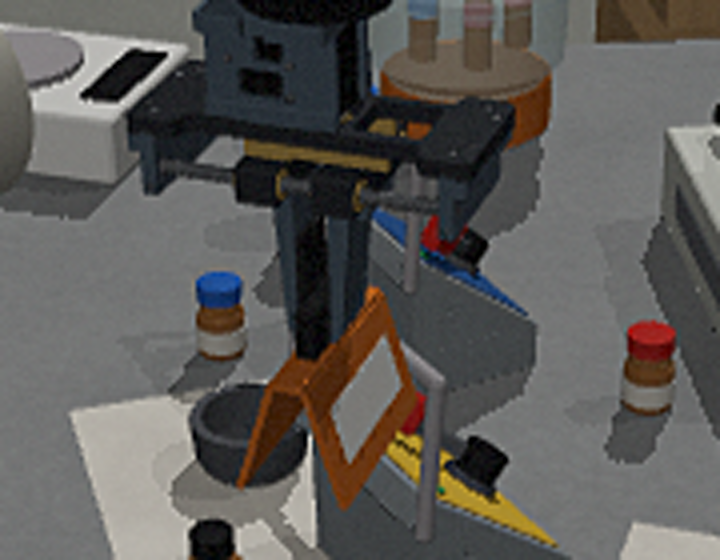

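Sign is held straight, with its fold at side crop (300,365). Moving over the bar.

Call:
servo_tool(plan=[[[0, 0, -0.571, 0.305, -0.085, -0.025, -1], [0, 0, -0.571, 0.305, -0.085, -0.025, -1], [0, 0, -0.571, 0.305, -0.085, -0.025, -1], [0, 0, -0.571, 0.305, -0.085, -0.025, -1], [0, 0, -0.571, 0.305, -0.085, -0.025, -1], [0, 0, -0.571, 0.305, -0.085, -0.025, -1], [0, 0, -0.571, 0.305, -0.085, -0.025, -1], [0, 0, -0.571, 0.305, -0.085, -0.025, -1], [0, 0, -0.571, 0.305, -0.085, -0.025, -1], [0, 0, -0.571, 0.305, -0.085, -0.025, -1], [0, 0, -0.571, 0.305, -0.085, -0.025, -1]]])

```text
clock: 9.65
eef_pos: [0.4554, -0.1176, 0.3406]
orientation: [180.0, 0.1, 115.8]
wrist_force: [-1.4, -0.1, -1.7]
gripper_width: 0.0117
finger_force: 30.0
```

```bash
python3 - <<'E'
from h import *
import cv2
s=ctrl.sense();print(s["clock"],s["eef_pos"],s["orientation"],s["joints"])
a=ctrl.get_image("side")
cv2.imwrite("pics/m5.png",cv2.resize(a[110:270,230:430],(750,600),interpolation=cv2.INTER_CUBIC))
# predicted pixels: bar ends, sign feet corners (crop coords x3.75)
cr=lambda P:((proj("side",P)-[230,110])*3.75).round().tolist()
print("bar",cr(W([[51,-88,218],[51,88,218]])))
yaw=np.radians(s["orientation"][2]);Rz=R.from_euler('z',yaw-np.pi/2)
L=np.array([[x,y,-.074] for x in(-.031,.031) for y in(-.055,.055)])
print("feet",cr(Rz.apply(L)+s["eef_pos"]))
bar=W([51,0,218])
for z in(.30,.27,.238,.235): print(z,row([bar[0],bar[1],z],down(115.96)))
E
```

```text
9.65 [ 0.45539495 -0.11756595  0.34061285] [1.79988808e+02 8.25511764e-02 1.15781480e+02] [-2.17197797e+01  9.07963003e+00  8.61809944e+01 -4.77237766e-02
  8.46709519e+01 -4.74968637e+01]
bar [[239.0, 263.0], [374.0, 375.0]]
feet [[304.0, 300.0], [221.0, 231.0], [388.0, 274.0], [301.0, 209.0]]
0.3 [0.0, 0.001, -0.002, 0.002, -0.0, 0.068]
0.27 [0.0, 0.001, -0.002, 0.002, -0.0, 0.118]
0.238 [0.0, 0.001, -0.002, 0.002, -0.0, 0.171]
0.235 [0.0, 0.001, -0.002, 0.002, -0.0, 0.176]
```

View pics/m5.png

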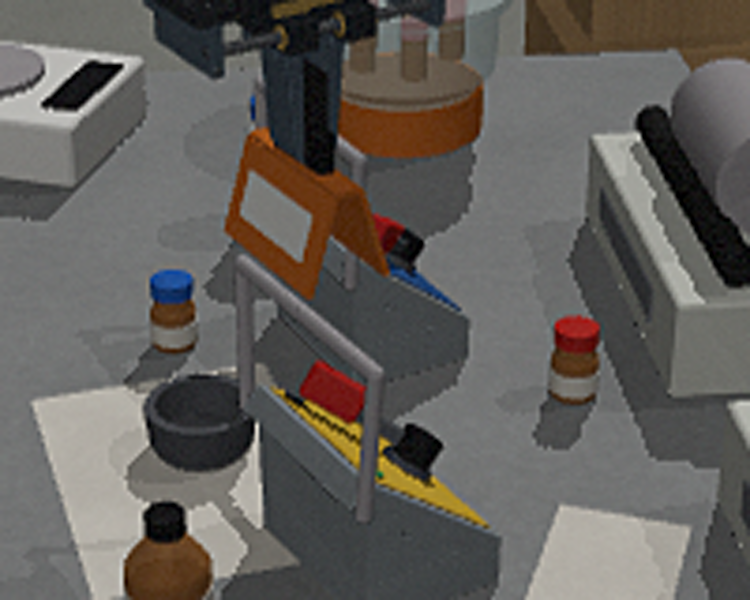

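Sign and bar both appear about 4 crop pixels right of prediction (bar ends (243,262) and (378,377), near feet (313,296) and (388,272)). The offset is the same for both, so they line up with each other. Lowering.

Call:
servo_tool(plan=[[[0, 0, -0.002, 0.002, 0, 0.03, -1], [0, 0, -0.002, 0.002, 0, 0.06, -1], [0, 0, -0.002, 0.002, 0, 0.085, -1], [0, 0, -0.002, 0.002, 0, 0.105, -1], [0, 0, -0.002, 0.002, 0, 0.125, -1], [0, 0, -0.002, 0.002, 0, 0.14, -1], [0, 0, -0.002, 0.002, 0, 0.152, -1], [0, 0, -0.002, 0.002, 0, 0.162, -1], [0, 0, -0.002, 0.002, 0, 0.17, -1], [0, 0, -0.002, 0.002, 0, 0.174, -1], [0, 0, -0.002, 0.002, 0, 0.174, -1], [0, 0, -0.002, 0.002, 0, 0.174, -1]]])

```text
clock: 10.7
eef_pos: [0.4554, -0.1165, 0.2369]
orientation: [179.9, 0.1, 116.2]
wrist_force: [-1.5, 0.3, -2.0]
gripper_width: 0.012
finger_force: 30.0
```

```bash
python3 - <<'E'
from h import *
import cv2
s=ctrl.sense();print(s["clock"],s["eef_pos"],s["wrist_force"],s["wrist_torque"])
a=ctrl.get_image("side");b=ctrl.get_image("top")
cv2.imwrite("pics/m6.png",cv2.resize(a[130:270,250:400],(640,597),interpolation=cv2.INTER_CUBIC))
E
```

```text
10.7 [ 0.45541389 -0.11647083  0.23693501] [-1.54585742  0.31746709 -1.96079473] [-0.04841563  0.01189202 -0.00013512]
```

View pics/m6.png

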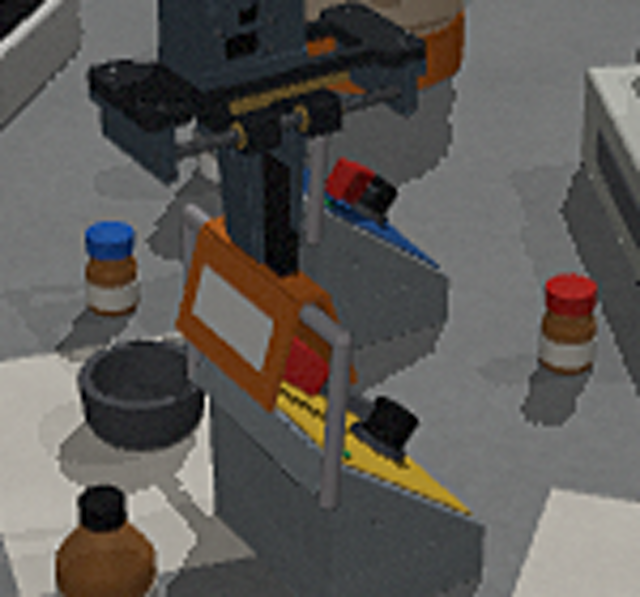

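The sign straddles the bar, though a little nearer the far post. I'll shift it about 8 mm towards the near post, lower it 2 mm, let go and retreat upward.

Call:
servo_tool(plan=[[[0, 0, 0, -0.007, 0, 0, -1], [0, 0, 0, -0.014, 0, 0, -1], [0, 0, 0, -0.014, 0, 0, -1], [0, 0, 0, -0.014, 0, 0.003, -1], [0, 0, 0, -0.014, 0, 0.005, -1], [0, 0, 0, -0.014, 0, 0.005, -1], [0, 0, 0, -0.014, 0, 0.005, -0.7], [0, 0, 0, -0.014, 0, 0.005, -0.5], [0, 0, 0, -0.014, 0, 0.005, -0.3], [0, 0, 0, -0.014, 0, 0.005, -0.3], [0, 0, 0, -0.014, 0, 0.005, -0.3], [0, 0, 0, -0.014, 0, -0.03, -0.3], [0, 0, 0, -0.014, 0, -0.08, -0.3], [0, 0, 0, -0.014, 0, -0.13, -0.3], [0, 0, 0, -0.014, 0, -0.18, -0.3], [0, 0, 0, -0.014, 0, -0.23, -0.3], [0, 0, 0, -0.014, 0, -0.28, -0.3], [0, 0, 0, -0.014, 0, -0.3, -0.3], [0, 0, 0, -0.014, 0, -0.3, -0.3]]])

```text
clock: 12.38
eef_pos: [0.4596, -0.124, 0.4197]
orientation: [179.8, 0.3, 116.2]
wrist_force: [-0.0, -0.5, -0.2]
gripper_width: 0.0319
finger_force: 0.0
```

```bash
python3 - <<'E'
from h import *
import cv2
s=ctrl.sense();print(s["clock"],s["eef_pos"],s["wrist_force"])
a=ctrl.get_image("side")
cv2.imwrite("pics/m7.png",cv2.resize(a[130:360,180:450],(704,600),interpolation=cv2.INTER_CUBIC))
E
```

```text
12.3833 [ 0.45961769 -0.12400689  0.41973717] [-0.01662257 -0.53169103 -0.23429815]
```

View pics/m7.png

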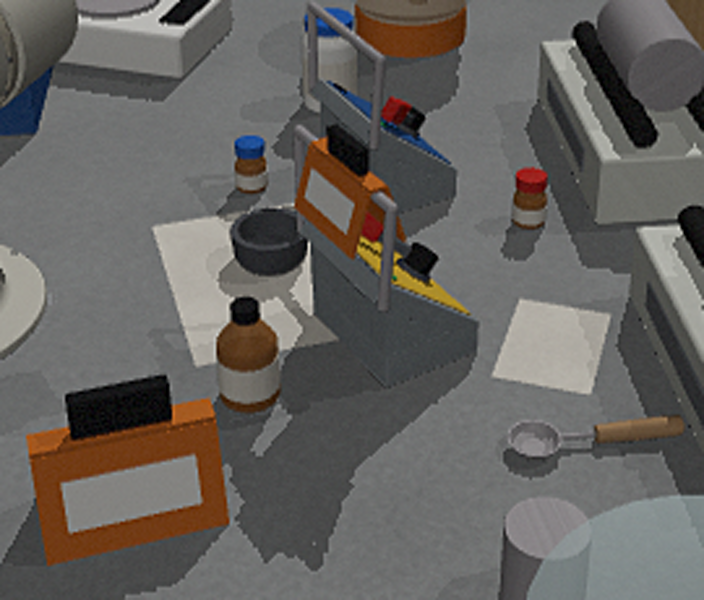

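The sign hangs astride the yellow bar at side (313,205), free of the gripper. The yellow lever is OFF, the blue one is untouched, and everything else is in place.

```bash
python3 -c "
from rig import ctrl
print(ctrl.sign_off())"
```

```text
the job is handed in; nothing more can be done
None
```

The job is handed in: the yellow lever was thrown to OFF first, then the orange sign was hung astride the bar above the yellow panel and released, with the blue box left ON and nothing else visibly moved (about 12 s of the 64 s used).

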